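Set the petal embosser to the third click and start it

ROBOT

A 6-joint arm with a two-finger parallel gripper is mounted at the origin on the work surface. World frame = base frame: x ahead of the robot, y to its left, z up, the work surface at z = 0. Lengths are in m, angles in degrees, forces in N, time in s.
With the tool pointing down it reaches from about 0.35 to 0.85 m from the base axis. Payload 8.1 kg.
Tool frame: the origin (TCP) lies between the finger pads, 19 mm behind the fingertips; this is the grasp point; z points along the fingers, y is the line along which they close (so a half turn about z gives the same grasp; the last joint's range is limited). The gripper opens to 93 mm and grips with 3 to 60 N. Pads are 15 mm wide; open, the fingers measure 128 mm over their backs; the gripper's body (75 mm by 188 mm) begins 65 mm behind the grasp point.
Start: joints at [63.461, 7.471, 85.268, -0, 87.261, -4.893], TCP at [0.221, 0.558, 0.237] pointing down, gripper open.
Joint ranges: [-169.43, 169.43], [-51.17, 129.36], [1.28, 143.12], [-76.62, 256.62], [0, 156.53], [-152.29, 152.29]. Speed limits (degrees/s): [136.94, 136.94, 159.86, 180, 180, 180].

INTERFACE

Orientations are given as a 3x3 rotation matrix whose columns are the frame's x, y, z axes.
In Python, from station import bot gives the robot as it stands.
- The arm moves only by the shell command python3 -m inch 'ROWS' [FORCE]. ROWS is JSON, a list that holds one entry, the list of rows, each a list of 5 numbers: the shift along the tool's x, y, z in mm, then the turn about the tool's z in degrees, then the closure, from -1 (fully open) to 1 (shut). In form: [[[tx, ty, tz, roll, fingers], ...]]. A call has 1 to 5 rows; each row is the pose to reach, as a shift and turn from the pose commanded when the call began, along the tool's axes at that moment; what a row does not reach only later rows make up. A row lasts 1/8 s, in which the tool goes at most 62.5 mm and 10.7 degrees, less where a joint would pass 70% of its speed; a pose out of reach is approached as far as the arm can. A call with a gripper value outside its range is refused whole. The fingers move at their own pace and stop on an object; FORCE is the grip in N (left out, the last holds). Time passes only in rows, so rows that repeat a pose let the fingers close. It gives the time, the measured TCP pose, the force, the opening and the grip force at its end, in the units of the state.
- bot.read_state(): the state, without advancing time (a new reading comes with each control period).
- bot.read_camera(name): name is "scene" or "top" or "wrist"; returns a dict with "color" (480x640x3 uint8, blue, green, red), "intrinsics" (3x3 intrinsics, pixels), "k1" (the pictures are not rectified: a ray, as slopes to the right and down, at radius r is drawn at 1 + k1 r^2 times it, then the intrinsics apply), "xyz" and "orientation" of the camera in the world. Camera axes: x right, y up, looking along -z (the intrinsics and any distortion apply to the point x, -y, -z); pixel columns grow to the right and rows downward; lengths in m; the calibration is good to about 2 mm. A picture is of the moment at which its call begins. There is no depth.
- bot.job_done(): hands the job in; it is judged then, once.
The state is a dict: "time": time; "joints": joint angles; "joint_vel": joint speeds; "joint_efforts": joint torques, N m; "eef_pos": TCP position; "tcp_rot": TCP orientation; "ft_force": force on the tool from outside, world axes, zero at the start; "torque": the same for the moment, N m; "opening": opening from 0.0 (shut) to 1.0 (fully open); "gripper_force": force on a finger pad.
Only numpy, scipy, OpenCV 4.12 (cv2) and the standard library are available. Lean on these libraries where they do the work, as an engineer would, in place of code of your own. Each camera call takes 0.05 s, during which the arm holds its last target. There are 200 camera calls.

TASK

On the craft table, push the red pressure lever of the embossing machine with your fingertips away from its red OFF mark, feeling the clicks, and stop at the third click without ever going past it. Then press the green button fully down to start the machine, and let go. Push only: do not pinch the lever, and leave the cups, the glue bottle and the tissue box standing where they are.

Things in the scene. Friction and masses are not known exactly. Their poses are not given: they have to be found in the camera images.
- embosser: tabletop paper embosser fixed on the table, cream housing 190 x 280 x 75 mm (x, y, z), place and yaw vary. Green hood over x -5 to +95 mm, top at z 105 mm; feed tray at the +x back is for show. The rest of the top, x -95 to -5 mm, is a flat control panel at z 75 mm. Origin: centre of the underside; x points away from the robot (at yaw 0) to the hood, y left, z up.
- pressure_lever (a joint): the red lever, sliding along the embosser's +y in a straight black slot in the control panel; m. 0 is the OFF end, 0.092 the far end; starts at rest between 0 and 0.006. Five clicks (spring detents) at 0.024, 0.040, 0.056, 0.072, 0.088; the third is 0.056. The humps between lie at 0.016, 0.032, 0.048, 0.064, 0.080.
- off_mark (a point): the red OFF mark on the panel, 25 mm beside the slot, level with the lever at 0; five white dots in line with it mark the clicks. How the lever feels: it first slides freely (about 1 N); pushing up a hump takes up to about 8 N; past the top of the hump the lever jumps ahead up to 8 mm by itself into the next notch and stays there, so the force on the fingertip drops to nothing.
- lever_top (a point): centre of the top face of the red lever's grip, a block 24 x 12 x 26 mm (x across the slot, y along its travel, z). Its top lies 107 mm above the table (32 mm above the panel), its underside 6 mm above the panel. Axes parallel to the embosser's; in the embosser's frame it runs along x = -45 mm, with y = -100 mm + joint value.
- run_button (a joint): the green spring push button; value in m, 0 released, 0.006 fully down (takes about 5 N); it springs back when let go.
- run_button_top (a point): centre of the top of the green button's cap (28 mm across), which stands in a black housing on the control panel at the embosser's x = -48 mm, y = +85 mm; the cap top stands 97 mm above the table when released; it is pressed straight down.
- blue_cup: white plastic cup wrapped in blue paper, 69 mm across, 79 mm tall, loose; origin at the centre of its underside. Bystander.
- pink_cup: white plastic cup wrapped in pink paper, 69 mm across, 79 mm tall, loose; origin at the centre of its underside. Bystander.
- glue_bottle: yellow glue bottle, 48 mm across, 120 mm tall, loose; origin at the centre of its underside. Bystander.
- tissue_box: purple tissue box with an orange band, 115 x 100 x 55 mm with a tissue sticking out to about 81 mm, loose; origin at the centre of its underside. Bystander.

How it is judged (in metres and radians):
On the way, in this order (a step that is already met when the one before it is completed fails the run):
1. the lever rests in the third click (value of joint pressure_lever between 0.052 and 0.06 m and velocity of joint pressure_lever between -0.01 and 0.01 m/s and value of joint run_button below 0.003 m), for 0.2 s.
2. the green button is pressed fully down with the lever in the third click (value of joint pressure_lever between 0.052 and 0.06 m and value of joint run_button above 0.0045 m), for 0.05 s.
At the end, for the whole second after the job is handed in: the lever rests in the third click (0.056 m, within 4 mm), the green button has been pressed down (4.5 mm or more) after that and is released again (under 1.5 mm), and both cups, the glue bottle and the tissue box stand upright, at rest, within 20 mm of where they began (value of joint pressure_lever between 0.052 and 0.06 m and velocity of joint pressure_lever between -0.01 and 0.01 m/s and value of joint run_button below 0.0015 m and distance of each of blue_cup, pink_cup, glue_bottle, tissue_box from where it was at the start of the episode below 0.02 m and angle between each of blue_cup, pink_cup, glue_bottle, tissue_box's own z axis and vertical below 0.2 rad and linear speed of each of blue_cup, pink_cup, glue_bottle, tissue_box below 0.02 m/s); the robot touches nothing.
It fails at once if a cup, the glue bottle or the tissue box is shifted by more than 20 mm, lifted or tipped over (distance of any of blue_cup, pink_cup, glue_bottle, tissue_box from where it was at the start of the episode above 0.02 m or angle between any of blue_cup, pink_cup, glue_bottle, tissue_box's own z axis and vertical above 0.5 rad).
It fails at once if the lever goes past its third click (over the hump towards the fourth) (value of joint pressure_lever above 0.064 m).
It fails at once if the run button is pressed before the lever has reached the third click (value of joint run_button above 0.003 m and value of joint pressure_lever below 0.05 m).
It fails at once if the lever is taken between the fingers (fingers lowered astride it, the TCP over its middle) instead of being pushed (x of the grasp point in the frame of lever_top between -0.014 and 0.014 m and y of the grasp point in the frame of lever_top between -0.006 and 0.006 m and z of the grasp point in the frame of lever_top below 0.01 m).
It also fails if it takes over 58 s, if anything falls off the work surface, if the arm or the gripper's body presses on something with over 40 N, if the wrist force passes 120 N, or if a joint passes its speed limit or range.

## Working session

There is one attempt and no reset: what is moved stays moved. The work goes in short steps, Python scripts to look and compute and a shell command to move; the robot and the scene stay as the last step left them, time stands still between calls to the robot, and variables do not carry over. Pictures are saved under pics/ and viewed, at most 10 in all, crops included, and the job is handed in when it is done.

```bash
mkdir -p pics; ls; cat > h.py <<'E'
import numpy as np, cv2
from station import bot
def ray(c,uv):
    K=np.array(c["intrinsics"],float);k=c["k1"]
    p=cv2.undistortPoints(np.array([[uv]],float),K,np.array([k,0,0,0,0.]))[0,0]
    return np.array(c["orientation"])@np.array([p[0],-p[1],-1.])
def at(c,uv,z):
    d=ray(c,uv);o=np.array(c["xyz"]);return o+d*(z-o[2])/d[2]
def proj(c,P):
    q=np.array(c["orientation"]).T@(np.array(P)-np.array(c["xyz"]));a=q[:2]/-q[2]*[1,-1]
    a=a*(1+c["k1"]*(a@a));K=np.array(c["intrinsics"]);return (K@[*a,1])[:2]
E
python3 - <<'E'
from h import *
import pickle
for n in ("top","scene"):
    c=bot.read_camera(n);cv2.imwrite(f"pics/{n}1.png",c["color"]);pickle.dump(c,open(n+"1.pkl","wb"));print(n,c["xyz"])
s=bot.read_state();print(s["time"],s["eef_pos"],np.round(s["tcp_rot"],3),s["ft_force"])
E
```

```text
pics
top [0.40848965 0.01635301 1.02304182]
scene [ 1.01114472 -0.30361444  0.83279138]
0.1 [0.22108443 0.55725763 0.23647859] [[-0.929  0.369 -0.001]
 [ 0.369  0.929 -0.002]
 [ 0.    -0.002 -1.   ]] [-0.14491226  0.07639595  0.59340037]
```

View pics/top1.png

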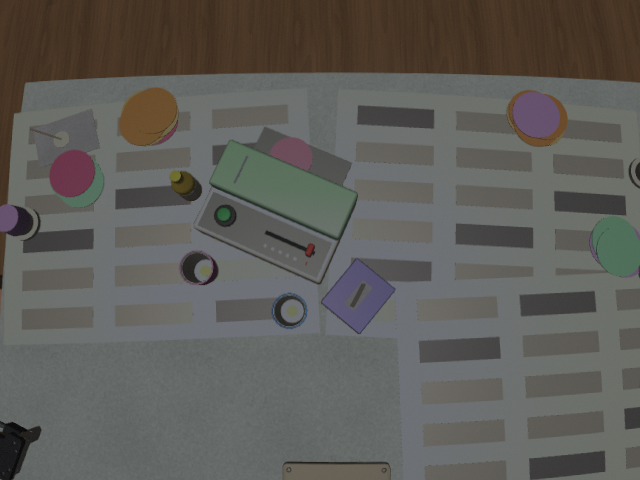

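View pics/scene1.png

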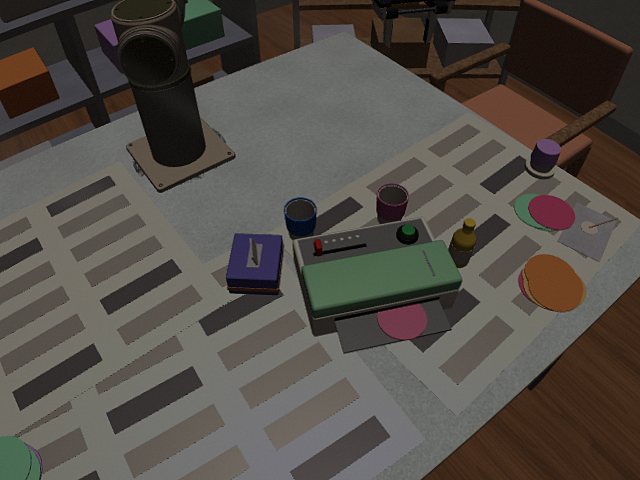

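The top picture shows the red lever at about (311,250), the button at (224,214) and the slot running up-left. The tool's y axis already lies roughly along the lever's travel. The scene view confirms the layout, with the cups and the tissue box to the near side of the embosser.

```bash
cat > m.py <<'E'
from h import *
def blobs(c,verbose=True):
    hsv=cv2.cvtColor(c["color"],cv2.COLOR_BGR2HSV);H,S,V=cv2.split(hsv)
    out={}
    for n,m in (("red",((H<8)|(H>174))&(S>150)&(V>60)),("green",(H>50)&(H<80)&(S>130)&(V>35))):
        k,l,st,ce=cv2.connectedComponentsWithStats(m.astype(np.uint8))
        out[n]=[(st[i],ce[i]) for i in range(1,k) if st[i][4]>15]
    return out
E
python3 - <<'E'
from m import *
import pickle
for n in("top","scene"):
    c=pickle.load(open(n+"1.pkl","rb"))
    b=blobs(c)
    for k in b:
        for st,ce in b[k]:
            print(n,k,st,ce,at(c,ce,.097 if k=="green" else .1).round(4))
c=pickle.load(open("top1.pkl","rb"))
cv2.imwrite("pics/crop.png",cv2.resize(c["color"][130:290,180:380],None,fx=4,fy=3.75,interpolation=cv2.INTER_CUBIC))
E
```

```text
top red [306 244   8  12  38] [309.5        249.15789474] [0.5319 0.0525 0.1   ]
scene red [315 239   7  10  50] [317.92 243.62] [0.5297 0.0545 0.1   ]
scene green [402 225  13  10 108] [407.98148148 229.41666667] [0.6041 0.2188 0.097 ]
```

View pics/crop.png

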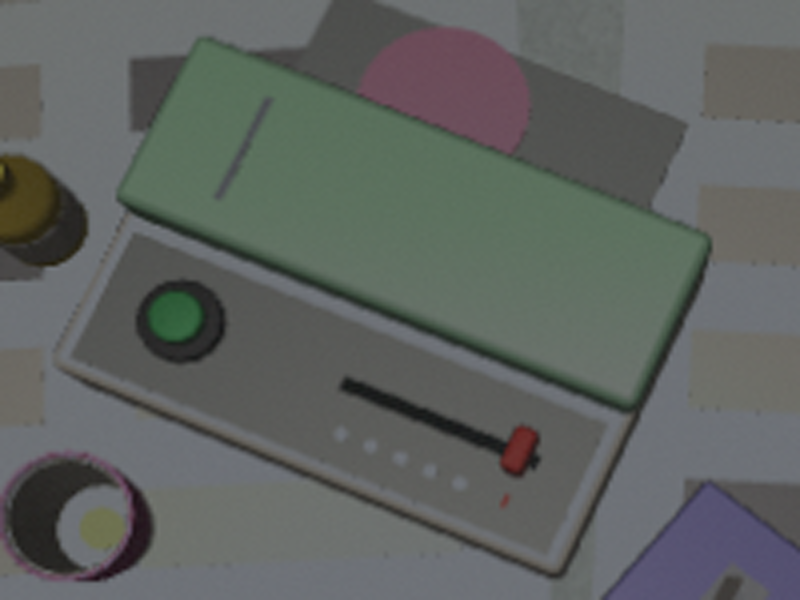

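The crop shows the lever top at (522,450), the OFF mark at (505,500), the dots from (459,483) to (340,434) and the button cap at (176,316). I'll fit the embosser pose to these points.

```bash
cat > fit.py <<'E'
from m import *
import pickle
from scipy.optimize import least_squares
c=pickle.load(open("top1.pkl","rb"))
pts=[((176,316),(-48,85,97)),((505,500),(-70,-100,75))]+[(p,(-70,-100+d,75)) for p,d in zip([(459,483),(430,470),(400,458),(371,446),(340,434)],(24,40,56,72,88))]
pts+=[((60,362),(-95,140,75)),((557,572),(-95,-140,75)),((203,40),(95,140,105)),((120,196),(-5,140,105)),((708,240),(95,-140,105)),((632,408),(-5,-140,105))]
W=np.array([at(c,(180+p[0]/4-.4,130+p[1]/3.75-.4),l[2]/1e3)[:2] for p,l in pts]);L=np.array([l[:2] for _,l in pts])/1e3
def T(q,L): a=q[2];return np.atleast_2d(L)@np.array([[np.cos(a),np.sin(a)],[-np.sin(a),np.cos(a)]])+q[:2]
r=least_squares(lambda q:(T(q,L)-W).ravel(),[.6,.1,-.38],loss="soft_l1",f_scale=.002)
q=r.x;print(q,np.degrees(q[2]));print(((T(q,L)-W)*1e3).round(1).tolist())
lv=at(c,(180+522/4-.4,130+450/3.75-.4),.107)[:2]
loc=lambda p:(np.array(p)-q[:2])@np.array([[np.cos(q[2]),-np.sin(q[2])],[np.sin(q[2]),np.cos(q[2])]])
print("lever local",loc(lv)*1e3)
np.save("q.npy",q)
s=bot.read_state();R=np.array(s["tcp_rot"]);e=np.array(s["eef_pos"])
print("tool local",loc(e[:2])*1e3,"tool y angle",np.degrees(np.arctan2(-R[0,1],R[1,1])))
for n,l in(("behind lever",(-45,-138)),("button",(-48,85))):
    w=T(q,np.array(l)/1e3)[0];print(n,w,(R.T@(np.array([*w,e[2]])-e)*1e3).round(1))
E
python3 fit.py
```

```text
[ 0.61139501  0.12346397 -0.41618184] -23.845463207059755
[[1.0, 0.5], [-1.2, -0.0], [-0.3, -0.6], [-0.6, -0.2], [-0.4, -0.3], [-0.2, -0.0], [0.0, -0.7], [0.5, 7.4], [-3.0, -1.0], [7.1, 2.3], [0.5, 5.1], [2.5, -5.6], [-1.7, -1.7]]
lever local [-45.09480665 -99.11670635]
tool local [-532.36361377  238.97336526] tool y angle -21.64597895263485
behind lever [0.51444682 0.01543596] [-472.5 -395.4    0.6]
button [0.60185538 0.22061331] [-4.781e+02 -1.724e+02  2.000e-01]
```

```bash
python3 -m inch '[[[-62,-52,0,2.2,1],[-124,-104,0,2.2,1],[-186,-156,0,2.2,1],[-236,-198,0,2.2,1],[-236,-198,0,2.2,1]]]' 10; python3 -m inch '[[[-60,-45,0,0,1],[-120,-92,0,0,1],[-180,-140,0,0,1],[-229,-188,0,0,1],[-229,-188,0,0,1]]]'
cat > st.py <<'E'
from m import *
q=np.load("q.npy");s=bot.read_state();R=np.array(s["tcp_rot"]);e=np.array(s["eef_pos"])
A=np.array([[np.cos(q[2]),-np.sin(q[2])],[np.sin(q[2]),np.cos(q[2])]])
print("t",s["time"],"local mm",((e[:2]-q[:2])@A*1e3).round(1),"z",round(e[2]*1e3,1),"yawerr",round(np.degrees(np.arctan2(-R[0,1],R[1,1])-q[2]),2),"Flocal",(np.array(s["ft_force"])[:2]@A).round(2),round(s["ft_force"][2],2),"open",s["opening"])
E
cat > look.py <<'E'
import sys
exec(open("st.py").read())
c=bot.read_camera("wrist");cv2.imwrite("pics/"+sys.argv[1],c["color"])
W=lambda l:[*(A@(np.array(l[:2])/1e3)+q[:2]),l[2]/1e3]
for l in[(-45,-98,107),(-70,-100,75),(-70,-44,75),(-48,85,97)]:print(l,proj(c,W(l)).round(1))
import pickle;pickle.dump(c,open("w.pkl","wb"))
E
python3 look.py w1.png
```

```text
time: 0.72
eef_pos: [0.368, 0.2846, 0.2371]
tcp_rot: [[-0.915, 0.404, -0.0], [0.404, 0.915, -0.0], [-0.0, -0.0, -1.0]]
ft_force: [1.3, 0.1, -1.1]
opening: 0.511
gripper_force: 0.0
time: 1.35
eef_pos: [0.5015, 0.0196, 0.2371]
tcp_rot: [[-0.914, 0.406, -0.0], [0.406, 0.914, -0.0], [0.0, -0.0, -1.0]]
ft_force: [0.3, 1.2, -0.6]
opening: 0.018
gripper_force: 0.0
t 1.35 local mm [ -58.5 -139.5] z 237.1 yawerr -0.08 Flocal [-0.25  1.23] -0.61 open 0.017824873176080766
(-45, -98, 107) [377.7 252.9]
(-70, -100, 75) [371.4 213.8]
(-70, -44, 75) [436.3 213.7]
(-48, 85, 97) [600.9 245.3]
```

View pics/w1.png

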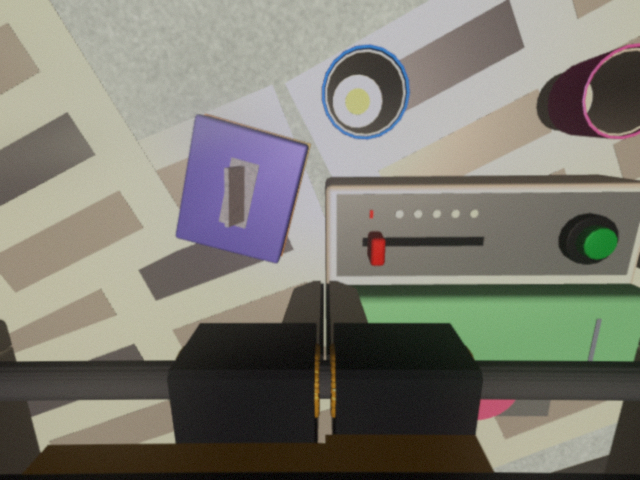

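The fit holds: the predicted lever, OFF mark, dots and button land within about 2 px in the wrist view. I'm descending behind the lever.

```bash
python3 -m inch '[[[-13.5,0,40,0,1],[-13.5,0,90,0,1],[-13.5,0,128,0,1],[-13.5,0,128,0,1],[-13.5,0,128,0,1]]]' >/dev/null; python3 look.py w2.png
```

```text
t 2.025 local mm [ -45.8 -136.9] z 110.9 yawerr 0.01 Flocal [ 1.58 -0.74] 0.25 open 0.007784154537260782
(-45, -98, 107) [411.6 313.4]
(-70, -100, 75) [396.9 241.1]
(-70, -44, 75) [504.5 241.1]
(-48, 85, 97) [798.6 299.2]
```

View pics/w2.png

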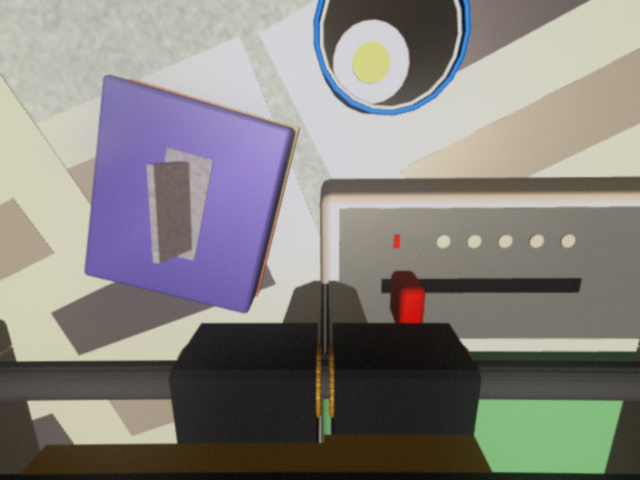

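The lever top spans columns 399–424 and the fingertips are about 40 px behind it. I'm adding a lever reading from the wrist camera, then pushing in small steps.

```bash
cat > lv.py <<'E'
exec(open("st.py").read())
c=bot.read_camera("wrist");hsv=cv2.cvtColor(c["color"],cv2.COLOR_BGR2HSV);H,S,V=cv2.split(hsv)
m=(((H<8)|(H>172))&(S>150)&(V>150)).astype(np.uint8);m[:255]=0
k,l,st,ce=cv2.connectedComponentsWithStats(m);i=1+np.argmax(st[1:,4]);x,y,w,h,a=st[i]
f=lambda u:((at(c,(u,y+h/2),.107)[:2]-q[:2])@A)[1]*1e3
print("lever from right edge",round(f(x+w-.5)+94,1),"from left edge",round(f(x-.5)+106,1),st[i])
E
python3 lv.py; python3 -m inch '[[[0,3,0,0,1],[0,6,0,0,1],[0,9,0,0,1],[0,12,0,0,1],[0,12,0,0,1]]]'|grep force; python3 lv.py
python3 -m inch '[[[0,2,0,0,1],[0,4,0,0,1],[0,6,0,0,1],[0,8,0,0,1],[0,8,0,0,1]]]'|grep force; python3 lv.py
```

```text
t 2.075 local mm [ -45.2 -136.7] z 111.7 yawerr 0.01 Flocal [0.15 0.88] -0.01 open 0.0071757340942791925
lever from right edge 1.1 from left edge 2.6 [400 288  23  35 745]
ft_force: [-0.6, -1.1, 0.2]
gripper_force: 0.0
t 2.75 local mm [ -46.5 -125.1] z 109.4 yawerr 0.02 Flocal [-0.11 -1.25] 0.15 open 0.006073260283305109
lever from right edge 1.3 from left edge 2.9 [376 292  23  31 640]
ft_force: [0.4, 0.9, -0.7]
gripper_force: 0.0
t 3.425 local mm [ -46.4 -117.2] z 109.4 yawerr 0.01 Flocal [-0.05  0.99] -0.65 open 0.004675192352263246
lever from right edge 2.0 from left edge 4.1 [361 292  22  31 582]
```

```bash
for i in 1; do python3 -m inch '[[[0,1,0,0,1],[0,2,0,0,1],[0,3,0,0,1],[0,4,0,0,1],[0,4,0,0,1]]]'>/dev/null; python3 lv.py
python3 -m inch '[[[0,1,0,0,1],[0,2,0,0,1],[0,3,0,0,1],[0,4,0,0,1],[0,4,0,0,1]]]'>/dev/null; python3 lv.py
python3 -m inch '[[[0,1,0,0,1],[0,2,0,0,1],[0,3,0,0,1],[0,4,0,0,1],[0,4,0,0,1]]]'>/dev/null; python3 lv.py; done
```

```text
t 4.1 local mm [ -46.4 -113.2] z 109.5 yawerr 0.0 Flocal [ 0.12 -0.05] 0.4 open 0.006807742450315687
lever from right edge 6.0 from left edge 8.0 [361 292  22  31 582]
t 4.775 local mm [ -46.4 -110.8] z 109.5 yawerr -0.02 Flocal [-0.91 -8.52] 4.54 open 0.007501435634602668
lever from right edge 8.0 from left edge 10.1 [360 292  22  31 556]
t 5.45 local mm [ -46.4 -105.2] z 109.5 yawerr -0.0 Flocal [-0.46 -0.49] 0.82 open 0.0079844723297159
lever from right edge 14.0 from left edge 16.1 [361 292  22  31 573]
```

The contact offset is lever ≈ TCP y + 120.2, so the third hump (0.048) lies at TCP y ≈ -72. Continuing.

```bash
python3 -m inch '[[[0,2,0,0,1],[0,4,0,0,1],[0,6,0,0,1],[0,8,0,0,1],[0,8,0,0,1]]]'>/dev/null; python3 lv.py
python3 -m inch '[[[0,2,0,0,1],[0,4,0,0,1],[0,6,0,0,1],[0,8,0,0,1],[0,8,0,0,1]]]'>/dev/null; python3 lv.py
python3 -m inch '[[[0,2,0,0,1],[0,4,0,0,1],[0,6,0,0,1],[0,6,0,0,1]]]'>/dev/null; python3 lv.py
```

```text
t 6.125 local mm [-46.4 -97.1] z 109.4 yawerr 0.01 Flocal [ 0.24 -0.24] 0.46 open 0.00532780312571288
lever from right edge 23.0 from left edge 24.6 [362 292  23  31 603]
t 6.8 local mm [-46.4 -89.3] z 109.4 yawerr -0.01 Flocal [-0.97 -0.03] 0.74 open 0.004880144438345933
lever from right edge 29.9 from left edge 32.0 [361 292  22  31 582]
t 7.35 local mm [-46.4 -83. ] z 109.5 yawerr 0.02 Flocal [-0.28 -0.53] -1.06 open 0.006484259841636557
lever from right edge 38.9 from left edge 40.5 [366 292  23  31 654]
```

Second click (reads 39.7). Now the third, slowly.

```bash
python3 -m inch '[[[0,2,0,0,1],[0,4,0,0,1],[0,6,0,0,1],[0,8,0,0,1],[0,8,0,0,1]]]'>/dev/null; python3 lv.py
python3 -m inch '[[[0,0.7,0,0,1],[0,1.4,0,0,1],[0,2,0,0,1],[0,2,0,0,1]]]'>/dev/null; python3 lv.py
python3 -m inch '[[[0,0.5,0,0,1],[0,1,0,0,1],[0,1,0,0,1]]]'>/dev/null; python3 lv.py
```

```text
t 8.025 local mm [-46.4 -75.8] z 109.4 yawerr -0.02 Flocal [-0.13 -1.98] 1.05 open 0.005677933797699633
lever from right edge 43.4 from left edge 45.5 [361 292  22  31 578]
t 8.575 local mm [-46.4 -72.9] z 109.4 yawerr 0.01 Flocal [-0.05 -1.57] 1.4 open 0.001986545836773037
lever from right edge 46.3 from left edge 48.3 [361 292  22  31 579]
t 9.0 local mm [-46.4 -72.1] z 109.4 yawerr 0.0 Flocal [-0.89 -0.79] 0.5 open 0.006062890991616854
lever from right edge 47.1 from left edge 49.1 [361 292  22  31 584]
```

```bash
python3 -m inch '[[[0,0.5,0,0,1],[0,1,0,0,1],[0,1,0,0,1]]]'>/dev/null; python3 lv.py
```

```text
t 9.425 local mm [-46.4 -71.2] z 109.5 yawerr 0.0 Flocal [-0.6  -0.32] 1.29 open 0.008085591210796503
lever from right edge 48.0 from left edge 50.1 [361 292  22  31 584]
```

```bash
python3 -m inch '[[[0,0.5,0,0,1],[0,1,0,0,1],[0,1,0,0,1]]]'>/dev/null; python3 lv.py
```

```text
t 9.85 local mm [-46.4 -70.2] z 109.4 yawerr 0.0 Flocal [-0.79 -0.64] -0.07 open 0.004882741357529283
lever from right edge 49.5 from left edge 51.1 [361 292  23  31 594]
```

```bash
python3 -m inch '[[[0,0.5,0,0,1],[0,1,0,0,1],[0,1,0,0,1],[0,1,0,0,1]]]'>/dev/null; python3 lv.py
```

```text
t 10.4 local mm [-46.4 -69.3] z 109.4 yawerr 0.0 Flocal [ 0.29 -0.23] 0.93 open 0.008409408615211623
lever from right edge 54.8 from left edge 56.5 [371 292  23  31 665]
```

It jumped, and the lever now reads 55.7, which is the third click. I'm backing off, lifting and moving over the button.

```bash
python3 -m inch '[[[0,-8,0,0,1],[0,-8,-30,0,1],[0,-8,-60,0,1],[0,-8,-60,0,1]]]'>/dev/null; python3 lv.py
python3 -m inch '[[[1.6,50,0,0,1],[1.6,100,0,0,1],[1.6,140,0,0,1],[1.6,162,0,0,1],[1.6,162,0,0,1]]]'>/dev/null
python3 -m inch '[[[0,0,20,0,1],[0,0,35,0,1],[0,0,35,0,1],[0,0,35,0,1]]]'>/dev/null; python3 look.py w3.png
```

```text
t 10.95 local mm [-44.6 -76.9] z 172.4 yawerr -0.01 Flocal [0.26 0.5 ] -0.16 open 0.0028820602507514353
lever from right edge 54.7 from left edge 56.8 [371 255  16  25 382]
t 12.125 local mm [-47.9  84.3] z 134.4 yawerr -0.03 Flocal [-0.62 -0.48] 0.27 open 0.004750054829866559
(-45, -98, 107) [-27.9 296.8]
(-70, -100, 75) [  8.6 233.5]
(-70, -44, 75) [106.5 233.4]
(-48, 85, 97) [327.8 282.7]
```

View pics/w3.png

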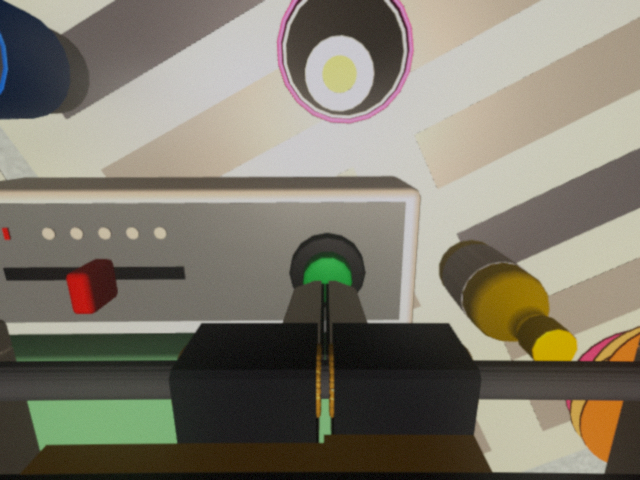

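The lever sits level with the third dot (column 104) and the button is centred under the fingertips. Pressing.

```bash
python3 -m inch '[[[0,0,10,0,1],[0,0,18,0,1],[0,0,21,0,1],[0,0,23,0,1],[0,0,23,0,1]]]'>/dev/null; python3 st.py
python3 -m inch '[[[0,0,1,0,1],[0,0,2,0,1],[0,0,2,0,1]]]'>/dev/null; python3 st.py
```

```text
t 12.8 local mm [-48.2  84.6] z 111.6 yawerr 0.0 Flocal [-2.12 -1.71] 3.65 open 0.0058264332092952354
t 13.175 local mm [-48.1  84.6] z 110.1 yawerr 0.0 Flocal [-3.37 -4.02] 8.58 open 0.004676624522713186
```

```bash
python3 -m inch '[[[0,0,1,0,1],[0,0,2,0,1],[0,0,2,0,1]]]'>/dev/null; python3 st.py
```

```text
t 13.55 local mm [-48.   84.7] z 109.9 yawerr 0.01 Flocal [-8.59 -8.23] 19.16 open 0.006262237941738582
```

It bottomed out at tip height 90.9 mm, which is the full 6 mm stroke, with the force rising. Letting go and lifting clear.

```bash
python3 -m inch '[[[0,0,-10,0,1],[0,0,-50,0,1],[0,0,-100,0,1],[0,0,-120,0,1],[0,0,-120,0,1]]]'>/dev/null; python3 -m inch '[[[0,0,0,0,1],[0,0,0,0,1],[0,0,0,0,1],[0,0,0,0,1]]]'>/dev/null; python3 look.py w4.png; python3 - <<'E'
from h import *
c=bot.read_camera("scene");cv2.imwrite("pics/s2.png",c["color"])
E
```

```text
t 14.675 local mm [-48.2  84.5] z 226.8 yawerr -0.0 Flocal [0.24 0.12] -0.91 open 0.0052368726608679455
(-45, -98, 107) [ 85.8 244.6]
(-70, -100, 75) [102.2 204.3]
(-70, -44, 75) [170.6 204.4]
(-48, 85, 97) [326.5 237.1]
```

View pics/w4.png

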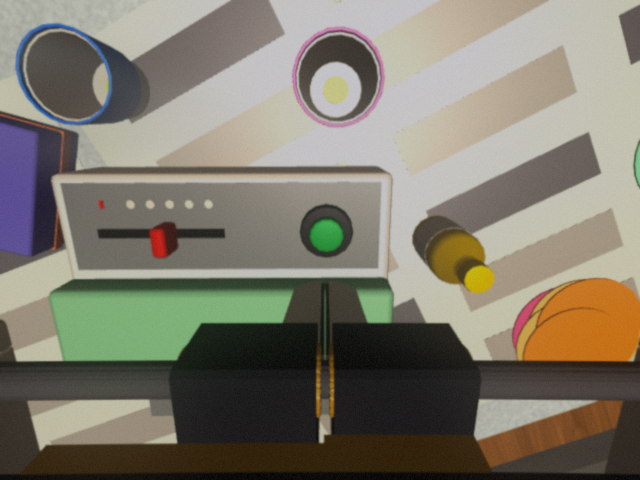

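The lever is still at the third dot (column 170), the button at (326,237) is released, and the bystanders are standing undisturbed. Handing in.

```bash
python3 -c "
from station import bot
print(bot.job_done())"
```

```text
the job is handed in; nothing more can be done
None
```

I pushed the lever to the third click (last reading 55.7 mm, never past it), then pressed the green button fully down and let go; the cups, glue bottle and tissue box were not touched, and the job is handed in (no verdict was returned).

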